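# Hold the loose hinge leaf to the jamb leaf, bores in line for the pin

### The job

Pick up the loose full-size hinge leaf with the single wide knuckle, the mate of the leaf screwed to the jamb block in the vice, and bring its knuckle in between the two jamb knuckles until the three holes line up, so that the waiting pin could be pushed straight through. Finish while still holding it there in the gripper, steady and square, carried by the gripper alone and not pressed against the jamb. Leave the other loose things on the bench where they are.

Things in the scene. Friction and masses are not known exactly. Their poses are not given: they have to be found in the camera images.
- leaf_mid (a point): loose steel hinge leaf to pick up (about 300 g, flat on the bench): plate 70 mm long (x), 56 wide (y), 8 thick, one knuckle at the middle of its +x end. Point: centre of the plate, 4 mm above its underside; x to the knuckle, y along its bore, z up. Grip across the 56 mm width near here; centre of mass about 11 mm towards the knuckle
- leaf_bore (a point): centre of that leaf's knuckle on the axis of its bore, 48 mm along x from leaf_mid and 7 mm higher; same axes. Knuckle 22 mm outside, 26 mm wide (along y), bore 12 mm, its underside flush with the plate's, so the axis is 11 mm above the underside. A neck as wide as the knuckle joins it to the plate, which starts 13 mm from the axis
- jamb_bore (a point): where that knuckle's centre belongs: on the jamb leaf's bore axis midway between its two knuckles (22 mm outside, 13 mm wide), 121 mm above the bench. x level, from the open front into the block; y along the bores; z up. The gap is 30 mm wide, open in front (-x), above and below; plate edge and block face lie 13 mm behind the axis. In place, leaf and jamb axes are parallel
- vice: fixed green drill-press vice holding a hardwood jamb block (75 deep, 70 wide, top 110 mm above the bench) with the steel jamb leaf screwed on top. Origin on the bench straight below jamb_bore, same axes. Front jaw: 96 mm wide, 70 mm high, 19 mm forward of the origin. A steel pin is started in the +y knuckle and sticks out 59 mm beyond it; its head is 17 mm across
- twin: loose bystander: a hinge leaf of the same plate size but with two narrow knuckles at its edges and a gap between (the same pattern as the one on the jamb block, so it does not mate with it). Not to be disturbed
- small_leaf: loose bystander: a smaller hinge leaf, plate 46 x 38 x 5 mm, with one small knuckle 14 mm thick and 16 mm wide. Not to be disturbed
- hammer: loose bystander: hammer with a wooden handle, 260 mm long, lying on the bench, 26 mm high. Not to be disturbed
- brick: loose bystander: pale soldering brick 100 x 190 x 45 mm. Not to be disturbed
- tin: loose bystander: closed aluminium tin 98 x 68 x 40 mm. Not to be disturbed
- loupe: loose bystander: small black eye loupe, 42 mm across, 34 mm high. Not to be disturbed
- dome_block: loose bystander: round dark steel block, 48 mm across, 32 mm high. Not to be disturbed
- driver: loose bystander: screwdriver with a black handle, 190 mm long, lying on the bench, 26 mm high. Not to be disturbed
Mind the look-alikes: they are no part of the job. What is shaped like the part that bears leaf_mid but blue or turquoise is not meant.

How it is judged:
On the way:
1. the loose leaf is lifted clear of the bench in the gripper (height (world z) of leaf_mid above 0.04 m and contact force between leaf and the fingers above 2 N), for 0.2 s.
At the end, for the whole second after the job is handed in: Leaf bore within 3 mm of the jamb bores' axis fore-and-aft and in height, within 4 mm of mid-gap along the pin, axes within 0.07 rad (4 degrees); the fingers hold the leaf (over 2 N), it is still (under 20 mm/s) and presses on the jamb, pin or vice with less than 10 N (x of leaf_bore in the frame of jamb_bore between -0.003 and 0.003 m and y of leaf_bore in the frame of jamb_bore between -0.004 and 0.004 m and z of leaf_bore in the frame of jamb_bore between -0.003 and 0.003 m and angle between the y axis of leaf_bore and the y axis of jamb_bore, either way round below 0.07 rad and contact force between leaf and the fingers above 2 N and contact force between leaf and vice below 10 N and linear speed of leaf below 0.02 m/s); the arm keeps its last pose, push and grip.
It fails at once if another loose thing was moved more than 25 mm (distance of any of twin, small_leaf, hammer, brick, tin, loupe, dome_block, driver from where it was at the start of the episode above 0.025 m).
It also fails if it takes over 42 s, if anything falls off the work surface, if the arm or the gripper's body presses on something with over 40 N, if the wrist force passes 120 N, or if a joint passes its speed limit or range.

### The arm

A 6-joint arm with a two-finger parallel gripper is mounted at the origin on the work surface. World frame = base frame: x ahead of the robot, y to its left, z up, the work surface at z = 0. Lengths are in m, angles in rad, forces in N, time in s.
With the tool pointing down it reaches from about 0.35 to 0.8 m from the base axis. Payload 7.3 kg.
Tool frame: the origin (TCP) lies midway between the tips of the shut fingers; the grasp point (between the pads) lies 19 mm behind it (r.grasp_offset is the distance from the TCP to the grasp point, in m); z points along the fingers, y is the line along which they close (so a half turn about z gives the same grasp; the last joint's range is limited). The gripper opens to 85 mm and grips with 20 to 120 N. Pads are 22 mm wide; open, the fingers measure 114 mm over their backs; the gripper's body (76 mm by 85 mm) begins 54 mm behind the grasp point. The pads swing forward as they close: fully open they stand 13 mm farther back than shut.
Start: joints at [-1.444, 0.342, 1.524, -0, 1.275, -0.146], TCP at [0.141, -0.506, 0.231] pointing down, gripper open.
Joint ranges: [-2.53, 2.53], [-0.77, 2.02], [0.04, 2.7], [-1, 4.14], [0.28, 2.66], [-3.11, 3.11]. Speed limits (rad/s): [2.57, 2.57, 3.14, 3.14, 3.14, 3.14].

### API

Orientations are given as a unit quaternion [w, x, y, z].
In Python, from plant import r gives the robot as it stands.
- The arm moves only by the tool apply_moves, never from a script. Its argument "motion" is a list of rows, each a list of 7 numbers: the shift along the tool's x, y, z scaled (see below), then the turn, a rotation vector about the tool's x, y, z scaled (see below), then the opening, from 0 (shut) to 1 (fully open). A call has 1 to 20 rows; each row is the pose to reach, as a shift and turn from the pose commanded when the call began, along the tool's axes at that moment; what a row does not reach only later rows make up. The controller multiplies each number of a shift by 200 mm and each number of a turn by 60 degrees. A row lasts 1/10 s, in which the tool goes at most 50 mm and 8.59 degrees, less where a joint would pass 70% of its speed; a pose out of reach is approached as far as the arm can. A call with a number of a shift or a turn outside -1 to 1 is refused whole. A call with a gripper value outside its range is refused whole. The fingers move at their own pace and stop on an object; the grip force is fixed at half the most. Time passes only in rows, so rows that repeat a pose let the fingers close. It gives the time, the measured TCP pose, the force, the opening and the grip force at its end, in the units of the state.
- r.observe(): the state, without advancing time (a new reading comes with each control period).
- r.get_image(name): name is "side" or "top"; returns the picture (400x640x3 uint8, red, green, blue); there is no depth.
- r.get_calibration(name): a dict with "fx", "fy", "cx", "cy" (pixels), "k1" (the pictures are not rectified: a ray, as slopes to the right and down, at radius r is drawn at 1 + k1 r^2 times it, then the intrinsics apply), "R" (3x3) and "t" (3): a world point X has camera coordinates R X + t. Camera axes: x right, y down, z forward; pixel columns grow to the right and rows downward; lengths in m; the calibration is good to about 2 mm. A picture is of the moment at which its call begins. get_calibration takes no time and is no camera call.
- r.job_done(): hands the job in; it is judged then, once.
Trained networks look in the newest picture that a camera, given by its name, has taken for a name from the list of things; names that differ only in an ending like _2 or _b are one class to them, and where a whole thing is asked for, a point or a joint stands for the part that bears it (a point fixed in the world has none). Each returns a list of dicts, best first, with "score" (0 to 1); they miss things now and then, are a little off and sometimes report something else, mostly with a low value. They report only what shows in the picture. A call takes as long as a camera call. They do not tell look-alikes from the thing itself.
- r.regions_of(camera, label): "mask" (400x640 bool, what is visible of it) and "bbox" ([left, top, right, bottom] in pixels, round what is visible of it).
The state is a dict: "clock": time; "joint_positions": joint angles; "joint_velocities": joint speeds; "effort": joint torques, N m; "ee_pos": TCP position; "tcp_rot": TCP orientation; "ft_force": force on the tool from outside, world axes, zero at the start; "torque": the same for the moment, N m; "opening": opening from 0.0 (shut) to 1.0 (fully open); "grasp_force": force on a finger pad.
Only numpy, scipy, OpenCV 4.12 (cv2) and the standard library are available. Lean on these libraries where they do the work, as an engineer would, in place of code of your own. Each camera call takes 0.05 s, during which the arm holds its last target. There are 200 camera calls.

## Working session

There is one attempt and no reset: what is moved stays moved. The work goes in short steps, Python scripts to look and compute and a tool call to move; the robot and the scene stay as the last step left them, time stands still between calls to the robot, and variables do not carry over. Pictures are saved under pics/ and viewed, at most 10 in all, crops included, and the job is handed in when it is done.

Besides the shell and the picture viewer there is one more tool, called by a JSON object that holds its "name" and its "arguments". apply_moves: Moves the arm, as the interface text tells. Shifts and turns lie within -1 to 1; 1 stands for 200 mm of shift or 60 degrees of turn. Its arguments: {"type":"object","properties":{"motion":{"type":"array"}},"required":["motion"]}

```bash
mkdir -p pics; ls
cat > h.py <<'E'
import numpy as np, cv2
from plant import r
def save(n,f,crop=None,s=1):
    im=r.get_image(n)
    if crop: im=im[crop[1]:crop[3],crop[0]:crop[2]]
    im=cv2.resize(im,None,fx=s,fy=s,interpolation=cv2.INTER_CUBIC)
    cv2.imwrite('pics/'+f,im[...,::-1])
def cam(n):
    c=r.get_calibration(n); return c,np.array(c['R']),np.array(c['t'])
def proj(n,X):
    c,R,t=cam(n); p=np.atleast_2d(X)@R.T+t; s=p[:,:2]/p[:,2:]
    s=s*(1+c['k1']*(s**2).sum(1,keepdims=True))
    return s*[c['fx'],c['fy']]+[c['cx'],c['cy']]
def ray(n,uv):
    c,R,t=cam(n); d=(np.atleast_2d(uv)-[c['cx'],c['cy']])/[c['fx'],c['fy']]; s=d.copy()
    for _ in range(20): s=d/(1+c['k1']*(s**2).sum(1,keepdims=True))
    return -R.T@t, np.c_[s,np.ones(len(s))]@R
def atz(n,uv,z):
    o,d=ray(n,uv); return o+d*((z-o[2])/d[:,2:])
E
python3 - <<'E'
from h import *
save('top','top1.png',s=1.25); save('side','side1.png',s=1.25)
for n in ('top','side'):
    c,R,t=cam(n); print(n,c['fx'],c['k1'],(-R.T@t).round(3),R.round(2).tolist())
    for l in ('leaf_mid','twin','small_leaf','vice'):
        for q in r.regions_of(n,l)[:4]: print(n,l,round(q['score'],2),q['bbox'],q['mask'].sum())
E
```

```text
pics
top 481.63496119748623 0.02390802163642557 [ 0.218 -0.013  1.586] [[0.0, -1.0, -0.02], [-0.98, 0.0, -0.19], [0.19, 0.02, -0.98]]
top leaf_mid 0.95 [351.7, 151.9, 380.9, 176.6] 416
top leaf_mid 0.73 [269.4, 185.7, 296.2, 215.3] 415
top leaf_mid 0.72 [315.7, 205.5, 334.4, 235.6] 391
top leaf_mid 0.64 [353.1, 195.0, 382.1, 214.5] 404
top twin 0.7 [220.5, 204.9, 241.2, 233.3] 410
top small_leaf 0.71 [417.3, 195.8, 428.2, 213.3] 147
top small_leaf 0.42 [359.2, 230.5, 371.7, 248.3] 178
top vice 0.93 [290.7, 93.5, 335.3, 169.6] 1908
side 486.7269972719589 -0.06713110287501133 [ 0.298 -0.963  1.094] [[0.98, -0.18, 0.01], [-0.13, -0.69, -0.71], [0.13, 0.7, -0.7]]
side leaf_mid 0.93 [307.9, 182.1, 329.6, 204.7] 392
side leaf_mid 0.89 [293.1, 220.0, 323.6, 240.1] 394
side leaf_mid 0.81 [319.7, 249.1, 349.1, 276.6] 497
side leaf_mid 0.66 [366.8, 242.3, 400.2, 263.4] 530
side twin 0.91 [280.7, 151.0, 309.5, 169.5] 368
side small_leaf 0.74 [339.7, 310.1, 362.1, 329.2] 282
side small_leaf 0.46 [276.1, 130.6, 299.2, 140.0] 110
side vice 0.96 [362.9, 167.7, 441.7, 230.2] 2747
```

View pics/top1.png

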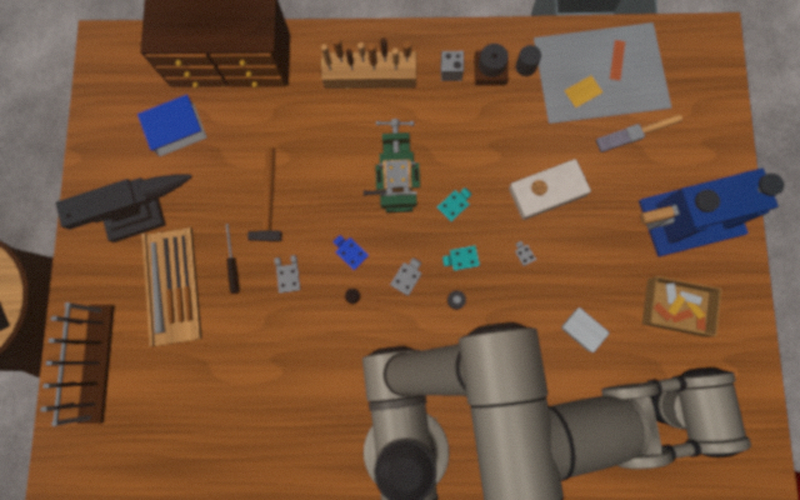

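View pics/side1.png

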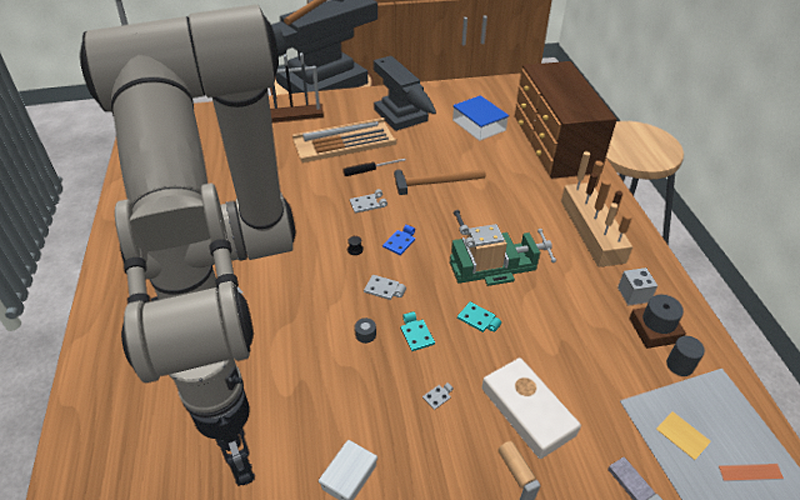

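Candidates in the 640-px top picture are:
- grey single-knuckle leaf at (325,220)
- twin at (230,219), two knuckles
- small leaf at (421,203)
- blue leaf at (281,200)
- turquoise leaves at (365,163) and (368,206)

I choose the grey one at (325,220), which is (307,230) in the side picture. The vice is at about (317,140) top and (392,200) side.

Run:
```python
from h import *
t=r.get_image('top'); s=r.get_image('side')
f=lambda im,x,y,w,h,k: cv2.resize(im[y:y+h,x:x+w],(w*k,h*k),interpolation=cv2.INTER_CUBIC)
a=np.hstack([f(t,300,195,50,50,6),f(s,285,205,80,50,6)]) # 300 tall
b=np.hstack([f(t,285,90,60,75,4),f(s,355,160,90,75,4)])
W=max(a.shape[1],b.shape[1]); p=lambda m: np.pad(m,((0,0),(0,W-m.shape[1]),(0,0)))
cv2.imwrite('pics/c1.png',np.vstack([p(a),p(b)])[...,::-1])
```

```text
(no output)
```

View pics/c1.png

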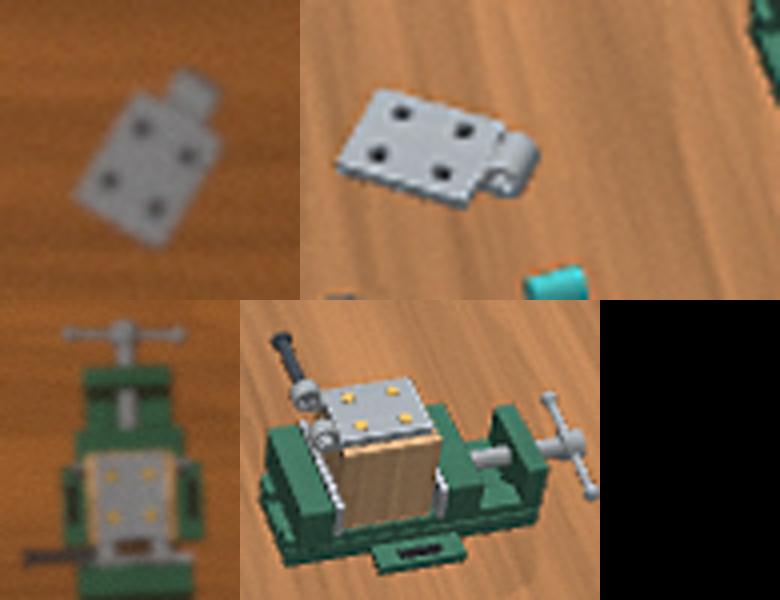

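```bash
cat > fit.py <<'E'
from h import *
from scipy.optimize import minimize
from scipy.spatial.transform import Rotation as Ro
def box(x0,x1,y0,y1,z0,z1): return np.array([[x,y,z] for x in(x0,x1) for y in(y0,y1) for z in(z0,z1)])
def cyl(x,z,rad,y0,y1):
    a=np.linspace(0,2*np.pi,24,endpoint=False)
    return np.array([[x+rad*np.cos(q),y,z+rad*np.sin(q)] for y in(y0,y1) for q in a])
# both in frame at bore centre, x,y,z (metres)
LEAF=[box(-.083,-.013,-.028,.028,-.011,-.003),cyl(0,0,.011,-.013,.013),box(-.014,0,-.013,.013,-.011,-.003)]
JAMB=[box(.013,.083,-.028,.028,-.011,-.003)]+[cyl(0,0,.011,a,a+.013) for a in(-.028,.015)]+[box(0,.014,a,a+.013,-.011,-.003) for a in(-.028,.015)]
S=8
def cover(n,parts,T,roi):
    x0,y0,x1,y1=roi; m=np.zeros(((y1-y0)*S,(x1-x0)*S),np.uint8)
    for P in parts:
        uv=(proj(n,P@T[0].T+T[1])-[x0-.5,y0-.5])*S-.5
        cv2.fillConvexPoly(m,cv2.convexHull(np.round(uv*16).astype(np.int32)),255,shift=4)
    m=cv2.resize(m,(x1-x0,y1-y0),interpolation=cv2.INTER_AREA)/255.
    return cv2.GaussianBlur(m,(0,0),.7)
def feat(im): 
    im=im.astype(float); return (im.max(2)-im.min(2))/(im.max(2)+1)
def fit(views,parts,p0,mk,step,rad=5):
    D=[]
    T=mk(p0)
    for n,im in views:
        uv=np.vstack([proj(n,P@T[0].T+T[1]) for P in parts]); a=np.floor(uv.min(0)-rad).astype(int); b=np.ceil(uv.max(0)+rad).astype(int)
        roi=(*a,*b); D.append((n,roi,feat(im)[a[1]:b[1],a[0]:b[0]]))
    def cost(p):
        T=mk(p); c=0
        for n,roi,F in D:
            c+=1+np.corrcoef(cover(n,parts,T,roi).ravel(),F.ravel())[0,1]
        return c/len(D)
    sim=np.vstack([p0]+[np.array(p0)+np.eye(len(p0))[i]*step[i] for i in range(len(p0))])
    q=minimize(cost,p0,method='Nelder-Mead',options=dict(initial_simplex=sim,xatol=1e-5,fatol=1e-6,maxiter=600))
    q=minimize(cost,q.x,method='Nelder-Mead',options=dict(initial_simplex=sim-sim[0]+q.x,xatol=1e-5,fatol=1e-6,maxiter=600))
    return q.x,q.fun
def planar(z): return lambda p:(Ro.from_euler('z',p[2]).as_matrix(),np.array([p[0],p[1],z]))
E
cat > m.py <<'E'
from fit import *
ims={n:r.get_image(n) for n in('top','side')}
np.savez('ims0.npz',**ims)
a,b=atz('top',[[325,220],[332,210]],.01)
yaw=np.arctan2(*(b-a)[[1,0]]); print('leaf rough',a,b,yaw)
j=atz('top',[[317.5,149]],.121)[0]; print('jamb rough',j)
for nm,parts,p0,z in(('leaf',LEAF,[b[0],b[1],yaw],.011),('jamb',JAMB,[j[0],j[1],0.],.121)):
    for vs in(('top',),('side',),('top','side')):
        x,f=fit([(n,ims[n]) for n in vs],parts,p0,planar(z),[.008,.008,.15]); print(nm,vs,x.round(4),round(f,3))
print(r.observe())
E
python3 m.py
```

```text
leaf rough [ 0.44442333 -0.00228174  0.01      ] [ 0.47781361 -0.02554833  0.01      ] -0.6085798410126633
jamb rough [0.654864   0.02019076 0.121     ]
leaf ('top',) [ 0.4764 -0.0247 -0.5493] 0.003
leaf ('side',) [ 0.4755 -0.022  -0.5542] 0.023
leaf ('top', 'side') [ 0.4759 -0.0231 -0.5508] 0.019Traceback (most recent call last):
  File "m.py", line 9, in <module>
    x,f=fit([(n,ims[n]) for n in vs],parts,p0,planar(z),[.008,.008,.15]); print(nm,vs,x.round(4),round(f,3))
        ~~~^^^^^^^^^^^^^^^^^^^^^^^^^^^^^^^^^^^^^^^^^^^^^^^^^^^^^^^^^^^^^
  File "fit.py", line 33, in fit
    q=minimize(cost,p0,method='Nelder-Mead',options=dict(initial_simplex=sim,xatol=1e-5,fatol=1e-6,maxiter=600))
    res = _minimize_neldermead(fun, x0, args, callback, bounds=bounds,
                               **options)
    fxr = func(xr)
    fx = function(np.copy(x), *(wrapper_args + args))
  File "fit.py", line 30, in cost
    c+=1+np.corrcoef(cover(n,parts,T,roi).ravel(),F.ravel())[0,1]
                     ~~~~~^^^^^^^^^^^^^^^
  File "fit.py", line 15, in cover
    uv=(proj(n,P@T[0].T+T[1])-[x0-.5,y0-.5])*S-.5
        ~~~~^^^^^^^^^^^^^^^^^
  File "h.py", line 11, in proj
    c,R,t=cam(n); p=np.atleast_2d(X)@R.T+t; s=p[:,:2]/p[:,2:]
          ~~~^^^
  File "h.py", line 9, in cam
    c=r.get_calibration(n); return c,np.array(c['R']),np.array(c['t'])
ValueError: time passes only in moves, steps and waits
```

```bash
python3 - <<'E'
s=open('h.py').read()
s=s.replace("def cam(n):\n    c=r.get_calibration(n);","import functools\n@functools.cache\ndef cam(n):\n    c=r.get_calibration(n);")
open('h.py','w').write(s)
E
sed -i "s/^ims=.*/ims=np.load('ims0.npz')/; /^np.savez/d" m.py; python3 m.py
```

```text
leaf rough [ 0.44442333 -0.00228174  0.01      ] [ 0.47781361 -0.02554833  0.01      ] -0.6085798410126633
jamb rough [0.654864   0.02019076 0.121     ]
leaf ('top',) [ 0.4764 -0.0247 -0.5493] 0.003
leaf ('side',) [ 0.4755 -0.022  -0.5542] 0.023
leaf ('top', 'side') [ 0.4759 -0.0231 -0.5508] 0.019
jamb ('top',) [0.6427 0.019  0.0349] 0.329
jamb ('side',) [0.6411 0.0214 0.0198] 0.158
jamb ('top', 'side') [0.6417 0.0203 0.022 ] 0.249
{'clock': 0.7, 'joint_positions': array([-1.44400410e+00,  3.41947526e-01,  1.52412950e+00, -2.09934492e-05,
        1.27541779e+00, -1.46032517e-01]), 'joint_velocities': array([ 1.04540504e-03, -1.68350304e-03, -9.97186569e-04,  7.54774610e-06,
       -3.00884839e-04, -9.43882596e-04]), 'effort': array([-2.44540170e-03, -4.33460963e+01, -2.46237338e+01, -4.82842424e-04,
        1.22001206e-04,  1.68040702e-05]), 'ee_pos': array([ 0.14146131, -0.50558044,  0.23133845]), 'tcp_rot': array([ 4.88214631e-05,  9.90709835e-01,  1.35992723e-01, -1.05124309e-05]), 'ft_force': array([-0.16187905,  0.30673724, -0.15935674]), 'torque': array([ 0.02908913,  0.04709357, -0.04095675]), 'grasp_force': 0.0, 'opening': 1.0044899609788875}
```

{"name": "apply_moves", "arguments": {"motion": [[0.175,-0.168,0,0,0,0,1],[0.35,-0.335,0,0,0,0,1],[0.525,-0.5,0,0,0,0,1],[0.7,-0.67,0,0,0,0,1],[0.7,-0.67,0,0,0,0,1]]}}

```text
clock: 1.2
ee_pos: [0.242, -0.3343, 0.2315]
tcp_rot: [-0.001, 0.99, 0.138, 0.0]
ft_force: [-0.3, -0.3, 0.3]
opening: 0.998
grasp_force: 0.0
```

{"name": "apply_moves", "arguments": {"motion": [[0.175,-0.168,0,0,0,0,1],[0.35,-0.335,0,0,0,0,1],[0.525,-0.5,0,0,0,0,1],[0.7,-0.67,0,0,0,0,1],[0.7,-0.67,0,0,0,0,1]]}}

```text
clock: 1.7
ee_pos: [0.3409, -0.1678, 0.2315]
tcp_rot: [-0.0, 0.99, 0.14, 0.001]
ft_force: [0.8, -1.7, 0.6]
opening: 1.0
grasp_force: 0.0
```

```bash
cat > go.py <<'E'
import sys
from h import *
from scipy.spatial.transform import Rotation as Ro
# usage: x y z yaw [pitch]: shift/turn in units from the measured pose to tool-down, tool x at yaw
def down(yaw): return Ro.from_euler('z',yaw)*Ro.from_euler('x',np.pi)
def delta(p,Rt):
    o=r.observe(); R=Ro.from_quat(o['tcp_rot'],scalar_first=True)
    print('t',o['clock'],'tcp',o['ee_pos'].round(4),'F',o['ft_force'].round(1),'open',round(o['opening'],3),'grip',round(o['grasp_force'],1))
    print('shift',(R.inv().apply(np.array(p)-o['ee_pos'])/.2).round(4),'turn',((R.inv()*Rt).as_rotvec()/(np.pi/3)).round(4))
if __name__=='__main__':
    a=list(map(float,sys.argv[1:])); delta(a[:3],down(a[3]))
E
python3 go.py .4401 -.0011 .12 -.5508
```

```text
t 1.7 tcp [ 0.3409 -0.1678  0.2315] F [ 0.8 -1.7  0.6] open 1.0 grip 0.0
shift [ 0.7065 -0.6636  0.559 ] turn [-0.001  -0.001   0.7937]
```

{"name": "apply_moves", "arguments": {"motion": [[0.14,-0.13,0.11,0,0,0.13,1],[0.28,-0.26,0.22,0,0,0.26,1],[0.42,-0.4,0.33,0,0,0.39,1],[0.57,-0.53,0.45,0,0,0.52,1],[0.706,-0.664,0.559,0,0,0.66,1],[0.706,-0.664,0.559,0,0,0.79,1],[0.706,-0.664,0.559,0,0,0.79,1],[0.706,-0.664,0.559,0,0,0.79,1]]}}

```text
clock: 2.5
ee_pos: [0.4395, -0.0067, 0.1191]
tcp_rot: [0.0, 0.962, -0.274, -0.0]
ft_force: [-0.2, 0.3, -0.1]
opening: 1.002
grasp_force: 0.0
```

```bash
python3 go.py .4401 -.0011 .004 -.5508; python3 -c "
from h import *
t=r.get_image('top')[170:250,280:380]; s=r.get_image('side')[170:260,250:370]
f=lambda m:cv2.resize(m,(400,400*m.shape[0]//m.shape[1]),interpolation=cv2.INTER_CUBIC)[:300]
a,b=f(t),f(s); h=min(len(a),len(b)); cv2.imwrite('pics/c2.png',np.hstack([a[:h],b[:h]])[...,::-1])"
```

```text
t 2.5 tcp [ 0.4395 -0.0067  0.1191] F [-0.2  0.3 -0.1] open 1.002 grip 0.0
shift [-0.0119 -0.0259  0.5753] turn [ 0.0005  0.0003 -0.0034]
```

View pics/c2.png

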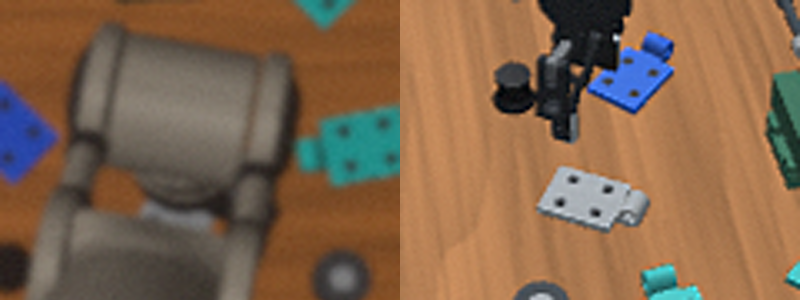

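{"name": "apply_moves", "arguments": {"motion": [[-0.012,-0.026,0.12,0,0,0,1],[-0.012,-0.026,0.24,0,0,0,1],[-0.012,-0.026,0.36,0,0,0,1],[-0.012,-0.026,0.46,0,0,0,1],[-0.012,-0.026,0.53,0,0,0,1],[-0.012,-0.026,0.58,0,0,0,1],[-0.012,-0.026,0.605,0,0,0,1],[-0.012,-0.026,0.605,0,0,0,1]]}}

```text
clock: 3.4
ee_pos: [0.4398, -0.0008, -0.0017]
tcp_rot: [0.0, 0.962, -0.274, -0.0]
ft_force: [-0.6, -0.4, 0.1]
opening: 1.0
grasp_force: 0.0
```

```bash
python3 go.py .4401 -.0011 -.002 -.5508
```

```text
t 3.4 tcp [ 0.4398 -0.0008 -0.0017] F [-0.6 -0.4  0.1] open 1.0 grip 0.0
shift [0.002  0.0006 0.0017] turn [ 0.0002  0.0002 -0.0037]
```

{"name": "apply_moves", "arguments": {"motion": [[0,0,0,0,0,0,0.6],[0,0,0,0,0,0,0.3],[0,0,0,0,0,0,0],[0,0,0,0,0,0,0],[0,0,0,0,0,0,0],[0,0,0,0,0,0,0],[0,0,0,0,0,0,0],[0,0,0,0,0,0,0]]}}

```text
clock: 4.2
ee_pos: [0.4402, -0.0006, -0.0004]
tcp_rot: [0.0, 0.962, -0.274, 0.001]
ft_force: [-2.0, -0.7, 9.7]
opening: 0.631
grasp_force: 61.0
```

{"name": "apply_moves", "arguments": {"motion": [[0,0,-0.05,0,0,0,0],[0,0,-0.12,0,0,0,0],[0,0,-0.22,0,0,0,0],[0,0,-0.34,0,0,0,0],[0,0,-0.46,0,0,0,0],[0,0,-0.58,0,0,0,0],[0,0,-0.68,0,0,0,0],[0,0,-0.75,0,0,0,0],[0,0,-0.8,0,0,0,0],[0,0,-0.8,0,0,0,0]]}}

```text
clock: 5.2
ee_pos: [0.4403, -0.0005, 0.1598]
tcp_rot: [-0.0, 0.962, -0.274, 0.001]
ft_force: [0.4, -0.2, -3.2]
opening: 0.628
grasp_force: 64.4
```

```bash
python3 go.py .56 .02 .16 .022;python3 -c "
from h import *
save('side','s3.png',(260,100,420,220),5)"
```

```text
t 5.2 tcp [ 0.4403 -0.0005  0.1598] F [ 0.4 -0.2 -3.2] open 0.628 grip 64.4
shift [ 4.551e-01 -4.021e-01  2.000e-04] turn [-2.000e-04 -2.400e-03 -5.504e-01]
```

View pics/s3.png

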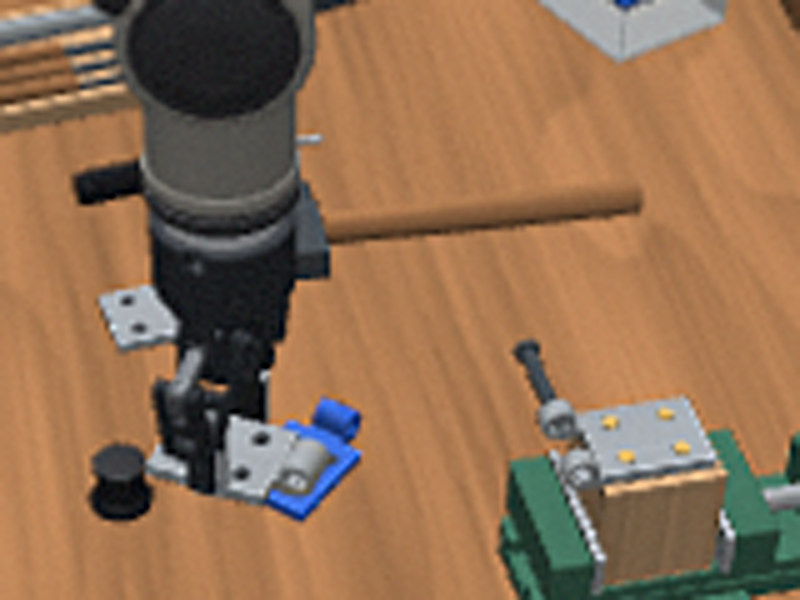

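```bash
python3 go.py .5495 .0183 .1096 .022
```

```text
t 5.25 tcp [ 4.398e-01 -4.000e-04  1.588e-01] F [-0.3  0.6 -3.5] open 0.627 grip 64.4
shift [ 0.417  -0.3683  0.2464] turn [-0.     -0.0008 -0.5504]
```

{"name": "apply_moves", "arguments": {"motion": [[0.04,-0.04,0.0,0,0,-0.05,0],[0.1,-0.09,0.0,0,0,-0.12,0],[0.17,-0.15,0.02,0,0,-0.2,0],[0.24,-0.21,0.06,0,0,-0.3,0],[0.31,-0.27,0.12,0,0,-0.4,0],[0.37,-0.32,0.18,0,0,-0.48,0],[0.4,-0.35,0.22,0,0,-0.53,0],[0.417,-0.368,0.246,0,0,-0.55,0],[0.417,-0.368,0.246,0,0,-0.55,0],[0.417,-0.368,0.246,0,0,-0.55,0]]}}

```text
clock: 6.25
ee_pos: [0.5489, 0.0182, 0.1089]
tcp_rot: [-0.0, 1.0, 0.01, -0.001]
ft_force: [-0.7, -0.3, -3.1]
opening: 0.625
grasp_force: 64.4
```

```bash
python3 go.py .5995 .0194 .1096 .022; python3 -c "
from h import *
ims={n:r.get_image(n) for n in('top','side')}
np.savez('ims1.npz',**ims)
f=lambda im,x,y,w,h,k: cv2.resize(im[y:y+h,x:x+w],(w*k,h*k),interpolation=cv2.INTER_CUBIC)
cv2.imwrite('pics/c4.png',np.hstack([f(ims['top'],285,110,60,80,5),f(ims['side'],330,150,80,80,5)])[...,::-1])"
```

```text
t 6.25 tcp [0.5489 0.0182 0.1089] F [-0.7 -0.3 -3.1] open 0.625 grip 64.4
shift [ 0.2531 -0.0008 -0.0036] turn [-0.      0.0012 -0.0014]
```

View pics/c4.png

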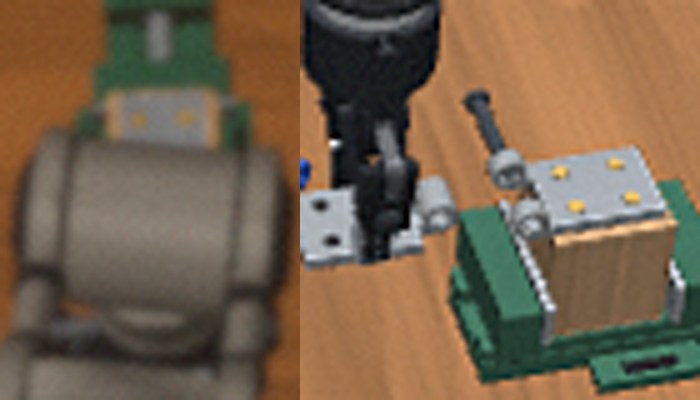

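```bash
cat > m2.py <<'E'
from fit import *
import sys
ims=np.load('ims1.npz'); im=ims['side']
o=r.observe(); p=o['ee_pos']; R=Ro.from_quat(o['tcp_rot'],scalar_first=True); ax=R.apply([1,0,0]); yaw=np.arctan2(ax[1],ax[0])
b=p+.042*ax+[0,0,.0114]; print('expected bore',b.round(4),'yaw',yaw.round(4),'tiltdeg',np.degrees(np.arcsin(ax[2])).round(2))
F=[cyl(0,0,.011,-.013,.013),box(-.03,-.013,-.028,.028,-.011,-.003),box(-.014,0,-.013,.013,-.011,-.003)]
mk=lambda y,w:(lambda q:(Ro.from_euler('z',w).as_matrix(),np.array([q[0],y,q[1]])))
# knuckle only, small margin
for dy in(0,.0011):
    x,f=fit([('side',im)],F[:1]+F[2:],[b[0],b[2]],mk(b[1]+dy,yaw),[.004,.004],3); print('leaf at y',b[1]+dy,x.round(4),f.round(3))
for y,w in((.0203,.022),(.0214,.020)):
    x,f=fit([('side',im)],JAMB,[.6415,.121],mk(y,w),[.004,.004],2); print('jamb at y',y,x.round(4),f.round(3))
    x,f=fit([('side',im)],JAMB[1:3],[.6415,.121],mk(y,w),[.004,.004],2); print('jamb knuckles',x.round(4),f.round(3))
# overlay
K=8; x0,y0,x1,y1=380-10,170,430,235
x0,y0,x1,y1=345,160,425,225
v=cv2.resize(im[y0:y1,x0:x1],None,fx=K,fy=K,interpolation=cv2.INTER_CUBIC)[...,::-1].copy()
for parts,T in((LEAF,mk(b[1]+.001,yaw)([b[0],b[2]])),(JAMB,mk(.0214,.020)([.6411,.121]))):
    for P in parts:
        uv=(proj('side',P@T[0].T+T[1])-[x0-.5,y0-.5])*K
        if len(P)>8:
            for h in(uv[:24],uv[24:]): cv2.polylines(v,[h.astype(int)],True,(0,0,255),1)
        else: cv2.polylines(v,[cv2.convexHull(uv.astype(np.int32))],True,(255,0,255),1)
cv2.imwrite('pics/o5.png',v)
E
python3 m2.py
```

```text
expected bore [0.5912 0.019  0.121 ] yaw 0.0207 tiltdeg 0.01
leaf at y 0.018979637669523604 [0.5892 0.1226] 0.473
leaf at y 0.020079637669523604 [0.5898 0.1216] 0.471
jamb at y 0.0203 [0.6405 0.1221] 0.156
jamb knuckles [0.6436 0.1211] 0.347
jamb at y 0.0214 [0.6409 0.121 ] 0.153
jamb knuckles [0.644 0.12 ] 0.347
```

View pics/o5.png

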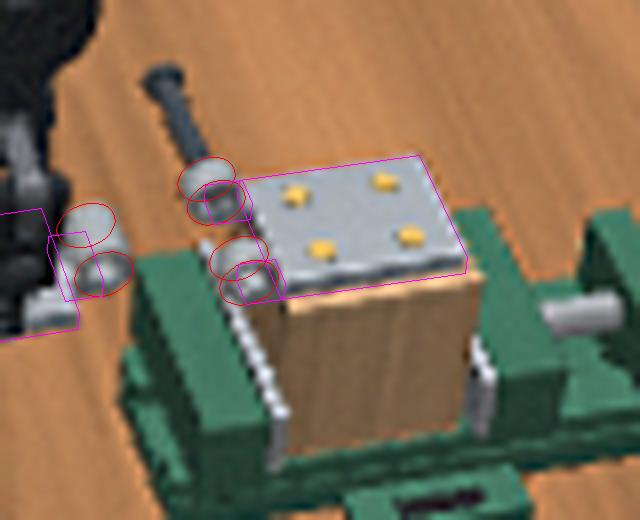

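{"name": "apply_moves", "arguments": {"motion": [[0.03,-0.001,-0.002,0,0,0,0],[0.07,-0.001,-0.003,0,0,0,0],[0.1,-0.001,-0.003,0,0,0,0],[0.13,-0.001,-0.003,0,0,0,0],[0.15,-0.001,-0.003,0,0,0,0],[0.16,-0.001,-0.003,0,0,0,0],[0.16,-0.001,-0.003,0,0,0,0],[0.16,-0.001,-0.003,0,0,0,0]]}}

```text
clock: 7.15
ee_pos: [0.5813, 0.0191, 0.1098]
tcp_rot: [0.0, 1.0, 0.011, -0.0]
ft_force: [-0.2, 0.2, -2.9]
opening: 0.624
grasp_force: 64.4
```

```bash
python3 go.py .5995 .0194 .1096 .022; python3 -c "
from h import *
p=[]
for i in range(4): im=r.get_image('side'); p.append(r.observe()['ee_pos'])
np.savez('ims1.npz',side=im); p=np.array(p); print(p.mean(0).round(4),p.std(0).round(4))"; python3 m2.py
```

```text
t 7.15 tcp [0.5813 0.0191 0.1098] F [-0.2  0.2 -2.9] open 0.624 grip 64.4
shift [0.0913 0.0004 0.0008] turn [ 0.0001  0.0004 -0.0005]
[0.5812 0.0191 0.1099] [0. 0. 0.]
expected bore [0.6232 0.02   0.1213] yaw 0.0215 tiltdeg -0.01
leaf at y 0.019982934329251578 [0.6262 0.1231] 0.742
leaf at y 0.02108293432925158 [0.6266 0.1216] 0.731
jamb at y 0.0203 [0.6391 0.1216] 0.302
jamb knuckles [0.6415 0.1202] 0.547
jamb at y 0.0214 [0.6391 0.1208] 0.29
jamb knuckles [0.6418 0.1193] 0.547
```

View pics/o5.png

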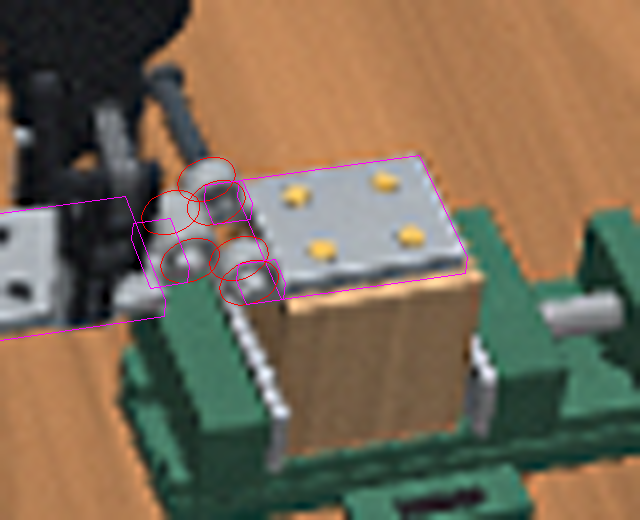

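{"name": "apply_moves", "arguments": {"motion": [[0.02,0,0.0,0,0,0,0],[0.04,0,0.001,0,0,0,0],[0.055,0,0.001,0,0,0,0],[0.07,0,0.001,0,0,0,0],[0.085,0,0.001,0,0,0,0],[0.095,0,0.001,0,0,0,0],[0.095,0,0.001,0,0,0,0],[0.095,0,0.001,0,0,0,0]]}}

```text
clock: 8.15
ee_pos: [0.6004, 0.0195, 0.1096]
tcp_rot: [0.0, 1.0, 0.011, -0.0]
ft_force: [-0.2, 0.3, -3.2]
opening: 0.632
grasp_force: 64.4
```

```bash
python3 go.py .6005 .0194 .1096 .022; python3 -c "
from h import *
im=r.get_image('side')
np.savez('ims1.npz',side=im)"; sed -i 's/^K=8.*/K=20/;s/^x0,y0,x1,y1=345.*/x0,y0,x1,y1=360,178,390,204/' m2.py; sed -i 's/^cv2.imwrite.*/raw=cv2.resize(im[y0:y1,x0:x1],None,fx=13,fy=13,interpolation=cv2.INTER_CUBIC)[...,::-1]; cv2.imwrite("pics\/o6.png",np.hstack([cv2.resize(v,(raw.shape[1],raw.shape[0])),raw]))/' m2.py; python3 m2.py
```

```text
t 8.15 tcp [0.6004 0.0195 0.1096] F [-0.2  0.3 -3.2] open 0.632 grip 64.4
shift [0.0003 0.0004 0.    ] turn [ 0.0001  0.     -0.0005]
expected bore [0.6424 0.0204 0.121 ] yaw 0.0215 tiltdeg 0.0
leaf at y 0.020403009251282526 [0.6517 0.1133] 0.579
leaf at y 0.021503009251282526 [0.6522 0.1121] 0.58
jamb at y 0.0203 [0.6345 0.1225] 0.342
jamb knuckles [0.6391 0.1222] 0.681
jamb at y 0.0214 [0.6352 0.1219] 0.332
jamb knuckles [0.64   0.1207] 0.682
```

View pics/o6.png

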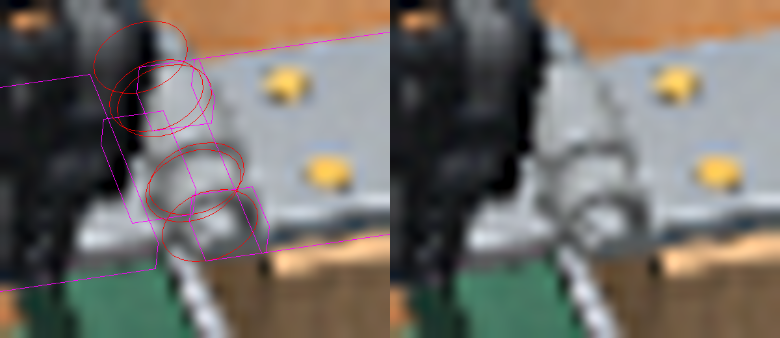

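{"name": "apply_moves", "arguments": {"motion": [[0.0025,0,0,0,0,0,0],[0.005,0,0,0,0,0,0],[0.005,0,0,0,0,0,0]]}}

```text
clock: 8.5
ee_pos: [0.6007, 0.0195, 0.1094]
tcp_rot: [0.0, 1.0, 0.011, -0.001]
ft_force: [-3.5, -0.5, -1.4]
opening: 0.626
grasp_force: 64.5
```

{"name": "apply_moves", "arguments": {"motion": [[0.0025,0,0,0,0,0,0],[0.0025,0,0,0,0,0,0]]}}

```text
clock: 8.7
ee_pos: [0.6008, 0.0195, 0.1093]
tcp_rot: [0.0, 1.0, 0.011, -0.001]
ft_force: [-5.6, -1.0, -1.6]
opening: 0.624
grasp_force: 64.5
```

{"name": "apply_moves", "arguments": {"motion": [[0.0025,0,0,0,0,0,0],[0.0025,0,0,0,0,0,0]]}}

```text
clock: 8.9
ee_pos: [0.6009, 0.0195, 0.1092]
tcp_rot: [0.0, 1.0, 0.011, -0.002]
ft_force: [-7.2, -1.1, -1.9]
opening: 0.629
grasp_force: 64.5
```

{"name": "apply_moves", "arguments": {"motion": [[-0.01,0,0,0,0,0,0],[-0.02,0,0,0,0,0,0],[-0.02,0,0,0,0,0,0],[-0.02,0,0,0,0,0,0]]}}

```text
clock: 9.3
ee_pos: [0.5989, 0.0195, 0.11]
tcp_rot: [0.0, 1.0, 0.011, 0.001]
ft_force: [-0.3, 0.7, -1.6]
opening: 0.63
grasp_force: 64.4
```

{"name": "apply_moves", "arguments": {"motion": [[0,0.0025,0,0,0,0,0],[0,0.005,0,0,0,0,0],[0,0.005,0,0,0,0,0]]}}

```text
clock: 9.6
ee_pos: [0.5986, 0.0184, 0.1097]
tcp_rot: [0.0, 1.0, 0.011, 0.0]
ft_force: [-0.1, -0.2, -3.5]
opening: 0.624
grasp_force: 64.4
```

{"name": "apply_moves", "arguments": {"motion": [[0,0.0025,0,0,0,0,0],[0,0.0025,0,0,0,0,0]]}}

```text
clock: 9.8
ee_pos: [0.5985, 0.0179, 0.1096]
tcp_rot: [0.0, 1.0, 0.011, -0.0]
ft_force: [-0.4, 0.3, -3.2]
opening: 0.629
grasp_force: 64.4
```

{"name": "apply_moves", "arguments": {"motion": [[0,0.0025,0,0,0,0,0],[0,0.0025,0,0,0,0,0]]}}

```text
clock: 10.0
ee_pos: [0.5985, 0.0174, 0.1097]
tcp_rot: [0.0, 1.0, 0.011, 0.0]
ft_force: [-0.1, 0.0, -3.1]
opening: 0.626
grasp_force: 64.4
```

{"name": "apply_moves", "arguments": {"motion": [[0,0.0025,0,0,0,0,0],[0,0.0025,0,0,0,0,0]]}}

```text
clock: 10.2
ee_pos: [0.5985, 0.0169, 0.1097]
tcp_rot: [0.0, 1.0, 0.011, 0.0]
ft_force: [0.5, 0.2, -3.7]
opening: 0.624
grasp_force: 64.4
```

{"name": "apply_moves", "arguments": {"motion": [[0,0.0025,0,0,0,0,0],[0,0.0025,0,0,0,0,0]]}}

```text
clock: 10.4
ee_pos: [0.5985, 0.0164, 0.1097]
tcp_rot: [0.0, 1.0, 0.011, 0.0]
ft_force: [-0.3, 0.4, -2.8]
opening: 0.625
grasp_force: 64.4
```

{"name": "apply_moves", "arguments": {"motion": [[0,0.0025,0,0,0,0,0],[0,0.0025,0,0,0,0,0]]}}

```text
clock: 10.6
ee_pos: [0.5985, 0.0159, 0.1097]
tcp_rot: [0.0, 1.0, 0.011, 0.0]
ft_force: [0.4, -0.3, -2.2]
opening: 0.624
grasp_force: 64.4
```

{"name": "apply_moves", "arguments": {"motion": [[0,0.0025,0,0,0,0,0],[0,0.0025,0,0,0,0,0]]}}

```text
clock: 10.8
ee_pos: [0.5985, 0.0157, 0.1097]
tcp_rot: [-0.0, 1.0, 0.011, -0.0]
ft_force: [-0.8, 1.6, -2.1]
opening: 0.622
grasp_force: 64.4
```

{"name": "apply_moves", "arguments": {"motion": [[0,-0.006,0,0,0,0,0],[0,-0.012,0,0,0,0,0],[0,-0.018,0,0,0,0,0],[0,-0.022,0,0,0,0,0],[0,-0.0225,0,0,0,0,0]]}}

```text
clock: 11.3
ee_pos: [0.5984, 0.0195, 0.1097]
tcp_rot: [0.0, 1.0, 0.011, -0.0]
ft_force: [-0.3, -2.5, -2.8]
opening: 0.629
grasp_force: 64.4
```

{"name": "apply_moves", "arguments": {"motion": [[0,-0.0025,0,0,0,0,0],[0,-0.0025,0,0,0,0,0]]}}

```text
clock: 11.5
ee_pos: [0.5984, 0.0196, 0.1097]
tcp_rot: [0.001, 1.0, 0.011, -0.0]
ft_force: [0.1, -4.9, -2.6]
opening: 0.627
grasp_force: 64.4
```

{"name": "apply_moves", "arguments": {"motion": [[0,-0.0025,0,0,0,0,0],[0,-0.0025,0,0,0,0,0]]}}

```text
clock: 11.7
ee_pos: [0.5984, 0.0197, 0.1097]
tcp_rot: [0.001, 1.0, 0.01, -0.0]
ft_force: [-1.4, -7.4, -3.3]
opening: 0.622
grasp_force: 64.4
```

{"name": "apply_moves", "arguments": {"motion": [[0,0.008,0,0,0,0,0],[0,0.016,0,0,0,0,0],[0,0.016,0,0,0,0,0],[0,0.016,0,0,0,0,0]]}}

```text
clock: 12.1
ee_pos: [0.5985, 0.0181, 0.1097]
tcp_rot: [-0.0, 1.0, 0.011, 0.0]
ft_force: [-0.3, 0.2, -3.1]
opening: 0.629
grasp_force: 64.4
```

{"name": "apply_moves", "arguments": {"motion": [[0.004,0,0,0,0,0,0],[0.0075,0,0,0,0,0,0],[0.0075,0,0,0,0,0,0]]}}

```text
clock: 12.4
ee_pos: [0.6001, 0.0179, 0.1097]
tcp_rot: [0.0, 1.0, 0.011, 0.0]
ft_force: [-0.7, -0.0, -2.8]
opening: 0.627
grasp_force: 64.4
```

{"name": "apply_moves", "arguments": {"motion": [[0.0025,0,0,0,0,0,0],[0.0025,0,0,0,0,0,0]]}}

```text
clock: 12.6
ee_pos: [0.6005, 0.0178, 0.1096]
tcp_rot: [0.0, 1.0, 0.011, -0.0]
ft_force: [0.2, 0.8, -3.1]
opening: 0.623
grasp_force: 64.4
```

{"name": "apply_moves", "arguments": {"motion": [[0.0025,0,0,0,0,0,0],[0.0025,0,0,0,0,0,0]]}}

```text
clock: 12.8
ee_pos: [0.6007, 0.0178, 0.1095]
tcp_rot: [0.0, 1.0, 0.011, -0.0]
ft_force: [-1.4, 0.2, -2.8]
opening: 0.629
grasp_force: 64.5
```

{"name": "apply_moves", "arguments": {"motion": [[0.0025,0,0,0,0,0,0],[0.0025,0,0,0,0,0,0]]}}

```text
clock: 13.0
ee_pos: [0.6008, 0.0178, 0.1094]
tcp_rot: [0.0, 1.0, 0.011, -0.001]
ft_force: [-3.7, -0.7, -2.9]
opening: 0.625
grasp_force: 64.5
```

{"name": "apply_moves", "arguments": {"motion": [[-0.007,0,0,0,0,0,0],[-0.0145,0,0,0,0,0,0],[-0.0145,0,0,0,0,0,0],[-0.0145,0,0,0,0,0,0],[-0.0145,0,0,0,0,0,0],[-0.0145,0,0,0,0,0,0],[-0.0145,0,0,0,0,0,0]]}}

```text
clock: 13.7
ee_pos: [0.5986, 0.0178, 0.1097]
tcp_rot: [0.0, 1.0, 0.011, 0.0]
ft_force: [0.4, 0.2, -2.4]
opening: 0.632
grasp_force: 64.4
```

```bash
python3 go.py .5986 .0177 .1096 .022; python3 -c "
from h import *
save('side','f.png',(340,150,420,210),8)"
```

```text
t 13.7 tcp [0.5986 0.0178 0.1097] F [ 0.4  0.2 -2.4] open 0.632 grip 64.4
shift [-0.0002  0.0003  0.0004] turn [ 0.0001 -0.0001 -0.0005]
```

View pics/f.png

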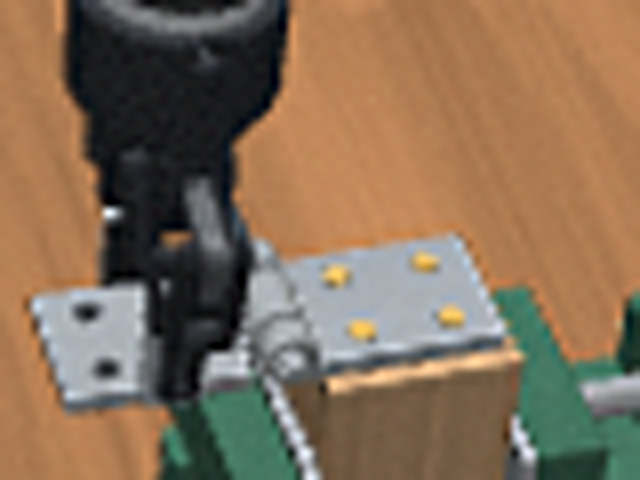

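The picture shows the leaf knuckle at about (265,295) between the jamb knuckles, in one straight barrel. The two plates are level with each other, and the wrist force is just the leaf's weight. I'm handing the job in.

```bash
python3 -c "
from plant import r
print(r.job_done())"
```

```text
the job is handed in; nothing more can be done
None
```

I handed the job in at about 13.7 s with the grey single-knuckle leaf held between the two jamb knuckles, centred by touch fore-and-aft and along the pin. Its height comes from the arm's readings and a camera check. The wrist force showed only the leaf's weight, and no verdict came back.

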